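Feed the scribing fence five clicks and lay the straightedge against it

TASK

Turn the orange-handled crank on the scribing gauge clockwise (seen from above) by exactly five clicks from where it rests, without ever going past the fifth click, so that the fence moves out five steps. Then bring the steel straightedge that lies on the board flush against the fence, flat on the board and roughly centred along the fence. Leave the things lying around on the bench where they are.

Things in the scene. Friction and masses are not known exactly. Their poses are not given: they have to be found in the camera images.
- gauge: slide-scribing gauge, fixed to the bench: a green board 215 mm (x) by 250 mm (y), top 10 mm above the bench, with a round blue gearbox (98 mm across at its foot, 86 mm above, top 46 mm above the bench) centred at x = +58 mm. Origin at bench level under the middle of the board; x points from the straightedge across the fence to the gearbox, z up.
- dial_axis (a point): vertical turning axis of the black crank dial (a disc 84 mm across, 9 mm thick, upper face 56 mm above the bench) on top of the gearbox; the point lies 55 mm above the bench. A sprung wheel hidden below it has 18 click stops a turn, 0.35 rad apart, and rests in one of them; no marks show. At the start it is in its first stop, with at least eight ahead; which way the handle then points varies.
- crank: the dial with its handle; origin on the axis at the gearbox top. Pushing towards the next stop takes about 6 N at the handle at its highest, soon after the stop is left, falling to nothing half-way; there the dial snaps forward by itself, handle and all, into the next stop: one click. It is felt as the push vanishing, and the next load comes about 5 mm further on. Each clockwise click feeds the fence 3 mm.
- crank_handle (a point): upright orange handle, a round post 14 mm in diameter and 28 mm tall standing on the dial, 30 mm from the axis; the point is on its centre line half-way up (70 mm above the bench). It can be pushed or pinched. At the start it has free play, up to 0.6 rad (18 mm), in which it swings without resistance before it turns the click wheel, so the swept angle does not tell the clicks.
- fence_face (a point): middle of the front face of the fence, an aluminium bar with a yellow stripe, 240 mm long (y), 12 mm thick, 20 mm tall, just above the board, between gearbox and straightedge; axes as the gauge's, the face looks to -x. It slides along x only, driven by the crank: 3 mm towards -x for each clockwise click.
- straightedge_mid (a point): centre (half-way up) of the loose steel straightedge that lies on the board in front of the fence: 180 mm long (y), 28 mm wide (x), 8 mm thick, about 0.2 kg, with tick marks along its +x edge. Flush means its +x edge touches the fence face, that is, its centre 14 mm in front of it.
- blade_box: bystander, to be left alone: yellow blade dispenser, 22 x 94 x 14 mm, loose on the bench; origin at the centre of its underside
- red_marker: bystander, to be left alone: marker pen with a red cap, 132 mm, loose on the bench; origin at the centre of its underside
- forceps: bystander, to be left alone: steel forceps, 134 mm, loose on the bench; origin at the centre of its underside
- pencil: bystander, to be left alone: green pencil, 169 mm, loose on the bench; origin at the centre of its underside
- cassette_1: bystander, to be left alone: pink tissue cassette, 28 x 40 x 12 mm, loose on the bench; origin at the centre of its underside
- cassette_2: bystander, to be left alone: buff tissue cassette, 28 x 40 x 12 mm, loose on the bench; origin at the centre of its underside
- straightedge: the straightedge as a whole; its origin is the centre of its underside

How it is judged:
By the outcome, as a careful person would: the job done as asked, in the order asked, and still so for the second after the job is handed in, with the robot touching nothing.
It also fails if it takes over 72 s, if anything falls off the work surface, if the arm or the gripper's body presses on something with over 40 N, if the wrist force passes 120 N, or if a joint passes its speed limit or range.

ROBOT

A 6-joint arm with a two-finger parallel gripper is mounted at the origin on a cart in front of the work surface, level with it; the furniture and walls round the work are solid. World frame = base frame: x ahead of the robot, y to its left, z up, the work surface at z = 0. Lengths are in mm, angles in rad, forces in N, time in s.
With the tool pointing down it reaches from about 350 to 925 mm from the base axis. Payload 6.4 kg.
Tool frame: the origin (TCP) lies midway between the tips of the shut fingers; the grasp point (between the pads) lies arm.pinch_z behind it (arm.pinch_z is the distance from the TCP to the grasp point, in mm); z points along the fingers, y is the line along which they close (so a half turn about z gives the same grasp; the last joint's range is limited). The gripper opens to 85 mm and grips with 20 to 120 N. Pads are 22 mm wide; open, the fingers measure 114 mm over their backs; the gripper's body (76 mm by 85 mm) begins 54 mm behind the grasp point. The pads swing forward as they close: fully open they stand 13 mm farther back than shut.
Start: joints at [-1.497, 0.245, 1.558, -0, 1.339, -0.174], TCP at [159.431, -630.155, 231.29] pointing down, gripper open.
Joint ranges: [-3.13, 3.13], [-1.02, 2.26], [0.13, 2.54], [-0.95, 4.09], [0.21, 2.88], [-2.74, 2.74]. Speed limits (rad/s): [2.57, 2.57, 3.14, 3.14, 3.14, 3.14].

INTERFACE

Orientations are given as [roll, pitch, yaw] about the fixed x, y, z axes, in that order (R = Rz(yaw) Ry(pitch) Rx(roll)).
In Python, from bench import arm, read_camera gives the robot as it stands.
- The arm moves only by the tool move_arm, never from a script. Its argument "plan" is a list of rows, each a list of 5 numbers: the shift along the tool's x, y, z in m, then the turn about the tool's z in degrees, then the opening in per cent of the stroke, from 0 (shut) to 100 (fully open). In form: [[dx, dy, dz, spin, hand], ...]. A call has exactly 5 rows; each row shifts and turns the commanded pose from where the row before left it, along the tool's axes as they then stand; what a row does not reach is not made up. A row lasts 1/10 s, in which the tool goes at most 50 mm and 8.59 degrees, less where a joint would pass 70% of its speed; a pose out of reach is approached as far as the arm can. A call is refused whole if a number of a shift passes 0.05 or a number of a turn 8.59, either way. A call with a gripper value outside its range is refused whole. The fingers move at their own pace and stop on an object; "force" is the grip in N (left out, the last holds). Time passes only in rows, so rows that do not move let the fingers close, or fill a call up. It gives the time, the measured TCP pose, the force, the opening and the grip force at its end, in the units of the state.
- arm.get_obs(): the state, without advancing time (a new reading comes with each control period).
- read_camera(name): name is "scene" or "top" or "wrist"; returns a dict with "pixels" (400x640x3 uint8, blue, green, red), "K" (3x3 intrinsics, pixels), "dist" ([k1, k2, p1, p2, k3] as OpenCV has them; the pictures are not rectified), "R" (3x3) and "t" (3): a world point X has camera coordinates R X + t. Camera axes: x right, y down, z forward; pixel columns grow to the right and rows downward; lengths in mm; the calibration is good to about 2 mm. A picture is of the moment at which its call begins. There is no depth.
- arm.hand_in(): hands the job in; it is judged then, once.
The state is a dict: "time_s": time; "joints": joint angles; "qd": joint speeds; "joint_torque": joint torques, N m; "tcp_pos": TCP position; "ee_rot": TCP orientation; "wrist_force": force on the tool from outside, world axes, zero at the start; "moment": the same for the moment, N m; "grip_width": finger opening in mm; "grasp_force": force on a finger pad.
Only numpy, scipy, OpenCV 4.12 (cv2) and the standard library are available. Lean on these libraries where they do the work, as an engineer would, in place of code of your own. Each camera call takes 0.05 s, during which the arm holds its last target. There are 200 camera calls.

## Working session

There is one attempt and no reset: what is moved stays moved. The work goes in short steps, Python scripts to look and compute and a tool call to move; the robot and the scene stay as the last step left them, time stands still between calls to the robot, and variables do not carry over. Pictures are saved under pics/ and viewed, at most 10 in all, crops included, and the job is handed in when it is done.

Besides the shell and the picture viewer there is one more tool, called after "Call:" as a command line: name --pt "numbers of a row" for each row, then --argument value for the rest. move_arm: Moves the arm, as the interface text tells. Its arguments: {"type":"object","properties":{"plan":{"type":"array","items":{"type":"array","items":{"type":"number"}}},"force":{"type":"number"}},"required":["plan"]}

```bash
ls; mkdir -p pics; python3 - <<'E'
from bench import arm, read_camera
import cv2
o=arm.get_obs();print(o, arm.pinch_z)
for n in("scene","top"):
    c=read_camera(n);cv2.imwrite(f"pics/{n}0.png",c["pixels"]);print(n,c["K"],c["dist"],c["R"],c["t"])
E
```

```text
pics
{'time_s': 0.0, 'joints': array([-1.49711265e+00,  2.45863888e-01,  1.55906319e+00, -3.11516277e-07,
        1.33870078e+00, -1.74111899e-01]), 'qd': array([-1.03056344e-04, -1.26931526e-04, -5.50709386e-05, -1.75140773e-03,
        4.14323340e-04, -4.76569156e-04]), 'joint_torque': array([-1.64698427e-03, -4.29517758e+01, -3.26128435e+01, -2.06487066e-04,
        5.35062019e-03,  2.34345343e-07]), 'tcp_pos': array([ 159.3785443 , -629.55770177,  230.12203271]), 'ee_rot': array([-3.13958817e+00, -3.52266831e-04,  2.47795294e-01]), 'wrist_force': array([-0.84966524,  0.68502699, -0.20960847]), 'moment': array([-0.01625355,  0.01898891,  0.02044622]), 'grasp_force': 0.0, 'grip_width': 85.3748149953408} 18.700000000000003
scene [[405.92588027   0.         319.99826881]
 [  0.         405.92588027 201.76007446]
 [  0.           0.           1.        ]] [0.0355834 0.        0.        0.        0.       ] [[-0.87433363 -0.48529152 -0.00573048]
 [-0.33420779  0.61060895 -0.71795673]
 [ 0.3519174  -0.62581854 -0.69606415]] [ 408.21671807  232.4811493  1131.61722523]
top [[410.84671264   0.         319.28310302]
 [  0.         410.84671264 197.77945389]
 [  0.           0.           1.        ]] [-0.0272945  0.         0.         0.         0.       ] [[-1.50982509e-02 -9.99886011e-01  8.59343279e-05]
 [-9.95768007e-01  1.50282770e-02 -9.06654647e-02]
 [ 9.06538384e-02 -1.45446059e-03 -9.95881402e-01]] [ -18.53357147  505.99213106 1571.54508813]
```

View pics/scene0.png

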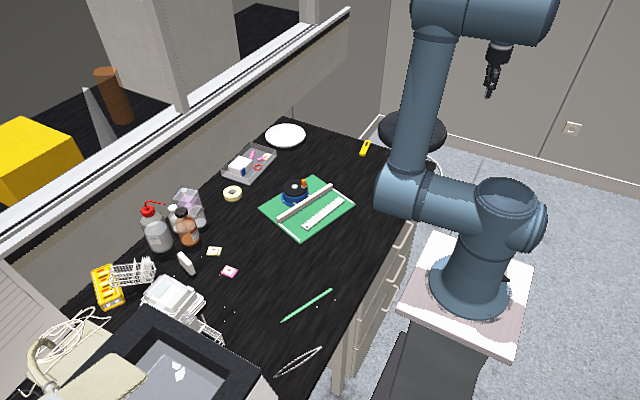

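View pics/top0.png

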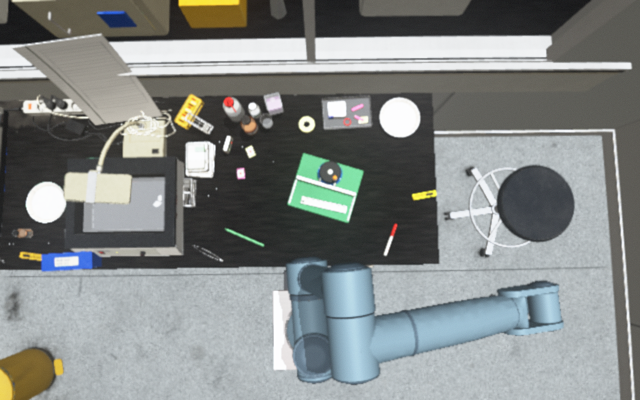

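Scene: green gauge around (307,207) px, with the crank and orange handle near (303,184). Top: board centre about (326,187), handle (333,177), straightedge (325,203).

```bash
cat > h.py <<'E'
import numpy as np, cv2
from bench import arm, read_camera
def ray(c,uv):
    p=cv2.undistortPoints(np.array(uv,float).reshape(-1,1,2),c["K"],np.array(c["dist"]))[:,0]
    d=np.c_[p,np.ones(len(p))]@c["R"]; o=-c["R"].T@c["t"]
    return o,d
def plane(c,uv,z):
    o,d=ray(c,uv); return o+d*((z-o[2])/d[:,2])[:,None]
def proj(c,X):
    return cv2.projectPoints(np.array(X,float).reshape(-1,1,3),cv2.Rodrigues(c["R"])[0],c["t"],c["K"],np.array(c["dist"]))[0][:,0]
def masks(c):
    h=cv2.cvtColor(c["pixels"],cv2.COLOR_BGR2HSV)
    return h
def blob(m,near=None,amin=3):
    n,l,s,ce=cv2.connectedComponentsWithStats(m.astype(np.uint8))
    return [(s[i,4],ce[i].round(1),i) for i in range(1,n) if s[i,4]>=amin],l
E
python3 - <<'E'
from h import *
for n,(x0,x1,y0,y1) in dict(top=(270,380,140,235),scene=(250,365,165,250)).items():
    c=read_camera(n); h=masks(c)
    roi=np.zeros(h.shape[:2],bool); roi[y0:y1,x0:x1]=1
    g=roi&(abs(h[...,0].astype(int)-75)<18)&(h[...,1]>110)&(h[...,2]>60)
    g2=cv2.morphologyEx(g.astype(np.uint8),cv2.MORPH_OPEN,np.ones((2,2)))
    pts=cv2.findNonZero(g2); hull=cv2.convexHull(pts)
    q=cv2.approxPolyN(hull,4,ensure_convex=True)[0].astype(float).reshape(-1,2)
    P=plane(c,q,10);print(n,q.tolist());print(P.round(1).tolist(),P.mean(0).round(1),np.linalg.norm(P-np.roll(P,1,0),axis=1).round(1))
    o=roi&(h[...,0]<22)&(h[...,0]>4)&(h[...,1]>130)&(h[...,2]>120)
    print("orange",blob(o)[0],[ (plane(c,[b[1]],70)[0].round(1)) for b in blob(o)[0]])
    k=roi&(h[...,2]<60);
    w=roi&(h[...,1]<50)&(h[...,2]>150)
    bl,l=blob(w,amin=20)
    for a,ce,i in bl:
        r=cv2.minAreaRect(cv2.findNonZero((l==i).astype(np.uint8)));print(a,ce,r, plane(c,[r[0]],18)[0].round(1))
    cv2.imwrite(f"pics/{n}1.png",cv2.resize(c["pixels"][y0:y1,x0:x1],None,fx=6,fy=6,interpolation=cv2.INTER_CUBIC))
E
```

```text
top [[345.0, 223.0], [291.0, 206.0], [302.0, 153.0], [364.0, 175.0]]
[[406.8, -124.8, 10.0], [476.3, 84.8, 10.0], [685.6, 39.4, 10.0], [594.2, -203.5, 10.0]] [540.7 -51.   10. ] [203.2 220.8 214.2 259.6]
orange [(np.int32(12), array([334.3, 176.8]), 1)] [array([580.2, -84.1,  70. ])]
29 [329.7 171.4] ((329.5, 171.5), (5.0, 5.0), 90.0) [608.8 -67.7  18. ]
434 [324.6 189.9] ((322.6637268066406, 195.8238525390625), (64.1792984008789, 32.71009826660156), 16.336042404174805) [513.6 -39.5  18. ]
376 [323.5 204.3] ((323.42938232421875, 204.31764221191406), (46.965450286865234, 8.026427268981934), 12.528807640075684) [480.3 -41.9  18. ]
scene [[300.0, 245.0], [257.0, 209.0], [314.0, 174.0], [356.0, 206.0]]
[[477.1, 106.0, 10.0], [680.4, 42.5, 10.0], [603.9, -202.4, 10.0], [400.7, -126.6, 10.0]] [540.5 -45.1  10. ] [244.8 213.  256.6 216.8]
orange [(np.int32(27), array([303.1, 182.4]), 1)] [array([578.3, -86.6,  70. ])]
112 [255.1 173.1] ((254.96807861328125, 171.20127868652344), (8.930688858032227, 24.078943252563477), 42.709388732910156) [ 793.4 -105.6   18. ]
231 [303.4 200.9] ((303.0830383300781, 199.54550170898438), (6.6018967628479, 65.50406646728516), 57.771244049072266) [565.8 -62.   18. ]
23 [294.4 186. ] ((294.5, 186.0), (4.0, 5.0), 90.0) [ 626.6 -106.    18. ]
59 [342.3 195.3] ((342.576904296875, 195.38461303710938), (25.793556213378906, 2.2188007831573486), 33.690067291259766) [ 459.2 -143.5   18. ]
371 [322.2 212.8] ((322.2846374511719, 212.72311401367188), (7.805815696716309, 49.90459442138672), 52.12501525878906) [479.9 -38.9  18. ]
67 [288.9 231.7] ((288.58197021484375, 231.40164184570312), (27.015785217285156, 2.4327006340026855), 39.80556869506836) [532.4  81.9  18. ]
```

Call:
move_arm --pt "0.0372 -0.0267 0.005 0 0" --pt "0.0372 -0.0267 0.005 0 0" --pt "0.0372 -0.0267 0.005 0 0" --pt "0.0372 -0.0267 0.005 0 0" --pt "0.0372 -0.0267 0.005 0 0"

```text
time_s: 0.7
tcp_pos: [307.9, -453.5, 206.0]
ee_rot: [-3.142, -0.0, 0.247]
wrist_force: [0.3, -1.0, 0.4]
grip_width: 12.1
grasp_force: 0.0
```

Call:
move_arm --pt "0.0372 -0.0267 0.005 0 0" --pt "0.0372 -0.0267 0.005 0 0" --pt "0.0372 -0.0267 0.005 0 0" --pt "0.0372 -0.0267 0.005 0 0" --pt "0.0372 -0.0267 0.005 0 0"

```text
time_s: 1.2
tcp_pos: [455.5, -278.4, 181.2]
ee_rot: [3.141, -0.0, 0.248]
wrist_force: [0.5, -0.1, -0.1]
grip_width: 0.0
grasp_force: 0.0
```

Call:
move_arm --pt "0.0372 -0.0267 0.005 0 0" --pt "0.0372 -0.0267 0.005 0 0" --pt "0.0372 -0.0267 0.005 0 0" --pt "0.0372 -0.0267 0.005 0 0" --pt "0.0372 -0.0267 0.005 0 0"

```text
time_s: 1.7
tcp_pos: [603.1, -103.3, 156.0]
ee_rot: [3.142, 0.0, 0.248]
wrist_force: [0.8, -0.1, -0.1]
grip_width: 0.2
grasp_force: 0.0
```

Call:
move_arm --pt "0 0 0 -8.5 0" --pt "0 0 0 -8.5 0" --pt "0 0 0 -8.5 0" --pt "0 0 0 -8.5 0" --pt "0 0 0 -8.5 0"

```text
time_s: 2.2
tcp_pos: [602.0, -104.9, 156.0]
ee_rot: [-3.141, 0.0, 0.996]
wrist_force: [0.3, -0.1, -0.4]
grip_width: -0.2
grasp_force: 0.0
```

Call:
move_arm --pt "0 0 0 -8.5 0" --pt "0 0 0 -8.5 0" --pt "0 0 0 -8.5 0" --pt "0 0 0 -8.5 0" --pt "0 0 0 -8.5 0"

```text
time_s: 2.7
tcp_pos: [602.0, -105.0, 156.0]
ee_rot: [-3.141, -0.0, 1.737]
wrist_force: [-0.3, 0.2, -0.1]
grip_width: 0.1
grasp_force: 0.0
```

Call:
move_arm --pt "0 0 0 -8.5 0" --pt "0 0 0 -8.5 0" --pt "0 0 0 -8.5 0" --pt "0 0 0 -8.5 0" --pt "0 0 0 -8.5 0"

```text
time_s: 3.2
tcp_pos: [602.0, -104.9, 156.0]
ee_rot: [-3.141, -0.0, 2.479]
wrist_force: [0.2, 0.2, -1.0]
grip_width: -0.0
grasp_force: 0.0
```

```bash
python3 - <<'E'
from h import *
o=arm.get_obs();print(o['time_s'],o['joints'].round(3),o['tcp_pos'].round(1),o['ee_rot'].round(3),o['wrist_force'].round(2))
c=read_camera("wrist");cv2.imwrite("pics/w1.png",c["pixels"]);np.savez("w1.npz",**c)
print(c["R"],c["t"],c["K"])
E
```

```text
3.2 [-0.358  0.232  1.717  0.     1.193 -1.266] [ 602.  -104.9  156. ] [-3.141 -0.     2.479] [ 0.15  0.21 -0.98]
[[ 6.14836289e-01  7.88654750e-01 -1.54444130e-04]
 [ 7.49773712e-01 -5.84463827e-01  3.10228006e-01]
 [ 2.44572524e-01 -1.90855234e-01 -9.50662169e-01]] [-288.49300092 -529.4718066   141.54041422] [[323.09449796   0.         324.40586723]
 [  0.         323.09449796 196.20992495]
 [  0.           0.           1.        ]]
```

View pics/w1.png

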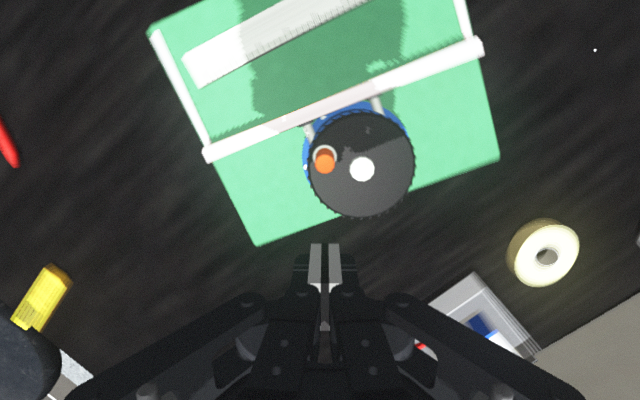

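The wrist view shows the dial centre cap at (362,169), the orange handle at (324,160), the fence below its stripe from (207,155) to (480,46), and the shut fingers at (325,245).

```bash
python3 - <<'E'
from h import *
c=dict(np.load("w1.npz"));h=masks(c)
roi=np.zeros(h.shape[:2],bool); roi[100:220,290:420]=1
o=roi&(h[...,0]<22)&(h[...,0]>3)&(h[...,1]>150)&(h[...,2]>110)
print(blob(o,amin=20)[0])
w=roi&(h[...,1]<40)&(h[...,2]>200)
print(blob(w,amin=50)[0])
A=plane(c,[[362,169]],58)[0]; print("axis",A)
# top of handle: blob's topmost disc
for z in(70,84): 
  P=plane(c,[b[1] for b in blob(o,amin=20)[0]],z);print(z,P,np.linalg.norm(P[:,:2]-A[:2],axis=1),np.degrees(np.arctan2(*(P[0]-A)[[1,0]])))
E
```

```text
[(np.int32(367), array([324.4, 161. ]), 1)]
[(np.int32(823), array([316.7, 110.5]), 1), (np.int32(79), array([377.2, 105.8]), 2), (np.int32(107), array([308.3, 131.9]), 3), (np.int32(85), array([324.4, 150.5]), 4), (np.int32(467), array([361.7, 168.7]), 5)]
axis [602.09697034 -67.18236637  58.        ]
70 [[577.57616092 -84.46686359  70.        ]] [30.00039898] -144.8203363914215
84 [[575.26089341 -82.6588087   84.        ]] [30.97894918] -150.0278281479963
```

Call:
move_arm --pt "0.006 -0.0075 0 0 0" --pt "0 0 0.02 8 0" --pt "0 0 0.025 8 0" --pt "0 0 0.025 0 0" --pt "0 0 0.023 0 0"

```text
time_s: 3.75
tcp_pos: [591.9, -107.2, 62.2]
ee_rot: [-3.141, -0.001, 2.19]
wrist_force: [-0.0, 0.4, 0.3]
grip_width: -0.2
grasp_force: 0.0
```

Call:
move_arm --pt "0 0 0 0 0" --pt "0.002 0 0 0 0" --pt "0.002 0 0 0 0" --pt "0.002 0 0 0 0" --pt "0 0 0 0 0"

```text
time_s: 4.25
tcp_pos: [589.8, -102.3, 64.4]
ee_rot: [3.141, 0.001, 2.194]
wrist_force: [-0.0, 0.3, 0.2]
grip_width: -0.3
grasp_force: 0.0
```

```bash
python3 - <<'E'
from h import *
o=arm.get_obs();print(o['time_s'],o['tcp_pos'].round(1),o['ee_rot'].round(3),o['wrist_force'].round(2))
c=read_camera("wrist");cv2.imwrite("pics/w2.png",c["pixels"][100:340,160:480]);np.savez("w2.npz",**c)
h=masks(c);og=(h[...,0]<22)&(h[...,0]>3)&(h[...,1]>150)&(h[...,2]>110)
for a,ce,i in blob(og,amin=100)[0]: print(a,ce,plane(c,[ce],77))
E
```

```text
4.25 [ 589.8 -102.3   64.4] [3.141e+00 1.000e-03 2.194e+00] [-0.04  0.33  0.21]
1251 [323.7 225.7] [[576.26796217 -82.1998792   77.        ]]
```

View pics/w2.png

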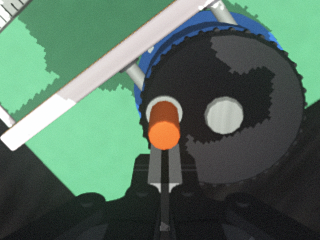

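The fingers stand right behind the orange handle (crop (163,120)), pointing along its path, and the dial cap is at crop (224,118).

Call:
move_arm --pt "0.00053 -0.00031 0 1 0" --pt "0.00053 -0.00031 0 1 0" --pt "0.00053 -0.00031 0 1 0" --pt "0.00053 -0.00031 0 1 0" --pt "0.00053 -0.00031 0 1 0"

```text
time_s: 4.8
tcp_pos: [586.5, -101.0, 63.3]
ee_rot: [-3.142, -0.0, 2.105]
wrist_force: [-0.0, -0.0, -0.8]
grip_width: -0.2
grasp_force: 0.0
```

Call:
move_arm --pt "0.00053 -0.00031 0 1 0" --pt "0.00053 -0.00031 0 1 0" --pt "0.00053 -0.00031 0 1 0" --pt "0.00053 -0.00031 0 1 0" --pt "0.00053 -0.00031 0 1 0"

```text
time_s: 5.3
tcp_pos: [583.9, -99.4, 63.3]
ee_rot: [-3.142, 0.0, 2.018]
wrist_force: [-0.5, -0.9, 0.1]
grip_width: -0.1
grasp_force: 0.2
```

Call:
move_arm --pt "0.00053 -0.00031 0 1 0" --pt "0.00053 -0.00031 0 1 0" --pt "0.00053 -0.00031 0 1 0" --pt "0.00053 -0.00031 0 1 0" --pt "0.00053 -0.00031 0 1 0"

```text
time_s: 5.8
tcp_pos: [581.4, -97.6, 63.3]
ee_rot: [-3.142, -0.0, 1.931]
wrist_force: [-0.7, -1.0, -0.9]
grip_width: 0.0
grasp_force: 0.2
```

Call:
move_arm --pt "0.00053 -0.00031 0 1 0" --pt "0.00053 -0.00031 0 1 0" --pt "0.00053 -0.00031 0 1 0" --pt "0.00053 -0.00031 0 1 0" --pt "0.00053 -0.00031 0 1 0"

```text
time_s: 6.3
tcp_pos: [579.0, -95.5, 63.3]
ee_rot: [-3.142, -0.0, 1.843]
wrist_force: [0.4, 0.1, 0.2]
grip_width: 0.1
grasp_force: 0.2
```

Call:
move_arm --pt "0.00053 -0.00031 0 1 0" --pt "0.00053 -0.00031 0 1 0" --pt "0.00053 -0.00031 0 1 0" --pt "0.00053 -0.00031 0 1 0" --pt "0.00053 -0.00031 0 1 0"

```text
time_s: 6.8
tcp_pos: [576.9, -93.3, 63.3]
ee_rot: [-3.142, -0.0, 1.756]
wrist_force: [-0.5, -0.6, 0.5]
grip_width: 0.1
grasp_force: 0.2
```

Call:
move_arm --pt "0.00053 -0.00031 0 1 0" --pt "0.00053 -0.00031 0 1 0" --pt "0.00053 -0.00031 0 1 0" --pt "0.00053 -0.00031 0 1 0" --pt "0.00053 -0.00031 0 1 0"

```text
time_s: 7.3
tcp_pos: [575.0, -90.9, 63.3]
ee_rot: [3.142, -0.0, 1.669]
wrist_force: [-0.6, -0.8, -0.2]
grip_width: 0.0
grasp_force: 0.2
```

Call:
move_arm --pt "0.00053 -0.00031 0 1 0" --pt "0.00053 -0.00031 0 1 0" --pt "0.00053 -0.00031 0 1 0" --pt "0.00053 -0.00031 0 1 0" --pt "0.00053 -0.00031 0 1 0"

```text
time_s: 7.8
tcp_pos: [573.3, -88.4, 63.3]
ee_rot: [-3.142, -0.0, 1.581]
wrist_force: [-0.5, -0.9, -0.8]
grip_width: 0.2
grasp_force: 0.2
```

Call:
move_arm --pt "0.00053 -0.00031 0 1 0" --pt "0.00053 -0.00031 0 1 0" --pt "0.00053 -0.00031 0 1 0" --pt "0.00053 -0.00031 0 1 0" --pt "0.00053 -0.00031 0 1 0"

```text
time_s: 8.3
tcp_pos: [571.9, -86.4, 63.4]
ee_rot: [3.141, 0.001, 1.495]
wrist_force: [0.3, -4.6, -1.1]
grip_width: 0.1
grasp_force: 2.2
```

Call:
move_arm --pt "0.00053 -0.00031 0 1 0" --pt "0.00053 -0.00031 0 1 0" --pt "0.00053 -0.00031 0 1 0" --pt "0.00053 -0.00031 0 1 0" --pt "0.00053 -0.00031 0 1 0"

```text
time_s: 8.8
tcp_pos: [570.7, -84.6, 63.4]
ee_rot: [3.141, 0.003, 1.407]
wrist_force: [-0.6, -7.4, -1.1]
grip_width: 0.1
grasp_force: 3.6
```

Call:
move_arm --pt "0.00053 -0.00031 0 1 0" --pt "0.00053 -0.00031 0 1 0" --pt "0.00053 -0.00031 0 1 0" --pt "0.00053 -0.00031 0 1 0" --pt "0.00053 -0.00031 0 1 0"

```text
time_s: 9.3
tcp_pos: [569.7, -79.5, 63.3]
ee_rot: [3.141, -0.001, 1.32]
wrist_force: [-0.3, 0.6, -0.0]
grip_width: -0.1
grasp_force: 0.0
```

Call:
move_arm --pt "0.00053 -0.00031 0 1 0" --pt "0.00053 -0.00031 0 1 0" --pt "0.00053 -0.00031 0 1 0" --pt "0.00053 -0.00031 0 1 0" --pt "0.00053 -0.00031 0 1 0"

```text
time_s: 9.8
tcp_pos: [568.9, -77.0, 63.3]
ee_rot: [3.142, -0.0, 1.232]
wrist_force: [-0.5, 0.1, 0.9]
grip_width: 0.0
grasp_force: 0.0
```

Call:
move_arm --pt "0.00053 -0.00031 0 1 0" --pt "0.00053 -0.00031 0 1 0" --pt "0.00053 -0.00031 0 1 0" --pt "0.00053 -0.00031 0 1 0" --pt "0.00053 -0.00031 0 1 0"

```text
time_s: 10.3
tcp_pos: [568.2, -75.0, 63.4]
ee_rot: [3.141, 0.002, 1.146]
wrist_force: [-2.6, -6.4, -0.1]
grip_width: 0.1
grasp_force: 3.4
```

Call:
move_arm --pt "0.00053 -0.00031 0 1 0" --pt "0.00053 -0.00031 0 1 0" --pt "0.00053 -0.00031 0 1 0" --pt "0.00053 -0.00031 0 1 0" --pt "0.00053 -0.00031 0 1 0"

```text
time_s: 10.8
tcp_pos: [567.8, -72.0, 63.3]
ee_rot: [-3.141, 0.002, 1.058]
wrist_force: [-2.2, -5.1, 1.7]
grip_width: 0.3
grasp_force: 2.5
```

Call:
move_arm --pt "0.00053 -0.00031 0 1 0" --pt "0.00053 -0.00031 0 1 0" --pt "0.00053 -0.00031 0 1 0" --pt "0.00053 -0.00031 0 1 0" --pt "0.00053 -0.00031 0 1 0"

```text
time_s: 11.3
tcp_pos: [568.4, -67.5, 63.3]
ee_rot: [3.141, -0.001, 0.971]
wrist_force: [0.2, 0.1, -0.3]
grip_width: 0.3
grasp_force: 0.0
```

Call:
move_arm --pt "0.00053 -0.00031 0 1 0" --pt "0.00053 -0.00031 0 1 0" --pt "0.00053 -0.00031 0 1 0" --pt "0.00053 -0.00031 0 1 0" --pt "0.00053 -0.00031 0 1 0"

```text
time_s: 11.8
tcp_pos: [568.5, -64.8, 63.3]
ee_rot: [3.142, -0.0, 0.883]
wrist_force: [-0.2, -0.1, -0.2]
grip_width: -0.0
grasp_force: 0.0
```

Call:
move_arm --pt "0.00053 -0.00031 0 1 0" --pt "0.00053 -0.00031 0 1 0" --pt "0.00053 -0.00031 0 1 0" --pt "0.00053 -0.00031 0 1 0" --pt "0.00053 -0.00031 0 1 0"

```text
time_s: 12.3
tcp_pos: [568.3, -63.1, 63.3]
ee_rot: [-3.142, 0.003, 0.797]
wrist_force: [-5.9, -7.5, 1.6]
grip_width: -0.2
grasp_force: 4.5
```

Call:
move_arm --pt "0.00053 -0.00031 0 1 0" --pt "0.00053 -0.00031 0 1 0" --pt "0.00053 -0.00031 0 1 0" --pt "0.00053 -0.00031 0 1 0" --pt "0.00053 -0.00031 0 1 0"

```text
time_s: 12.8
tcp_pos: [569.7, -59.1, 63.2]
ee_rot: [-3.141, 0.0, 0.709]
wrist_force: [-1.5, -0.8, 1.7]
grip_width: 0.1
grasp_force: 1.2
```

Call:
move_arm --pt "0.00053 -0.00031 0 1 0" --pt "0.00053 -0.00031 0 1 0" --pt "0.00053 -0.00031 0 1 0" --pt "0.00053 -0.00031 0 1 0" --pt "0.00053 -0.00031 0 1 0"

```text
time_s: 13.3
tcp_pos: [571.2, -55.8, 63.3]
ee_rot: [3.142, -0.0, 0.622]
wrist_force: [0.4, -0.2, 0.3]
grip_width: -0.1
grasp_force: 0.0
```

Call:
move_arm --pt "0.00053 -0.00031 0 1 0" --pt "0.00053 -0.00031 0 1 0" --pt "0.00053 -0.00031 0 1 0" --pt "0.00053 -0.00031 0 1 0" --pt "0.00053 -0.00031 0 1 0"

```text
time_s: 13.8
tcp_pos: [572.2, -53.4, 63.3]
ee_rot: [-3.142, 0.001, 0.534]
wrist_force: [-1.4, -2.0, 1.2]
grip_width: -0.2
grasp_force: 1.1
```

```bash
python3 - <<'E'
from h import *
c=read_camera("wrist");cv2.imwrite("pics/w3.png",c["pixels"]);np.savez("w3.npz",**c)
E
```

```text
(no output)
```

View pics/w3.png

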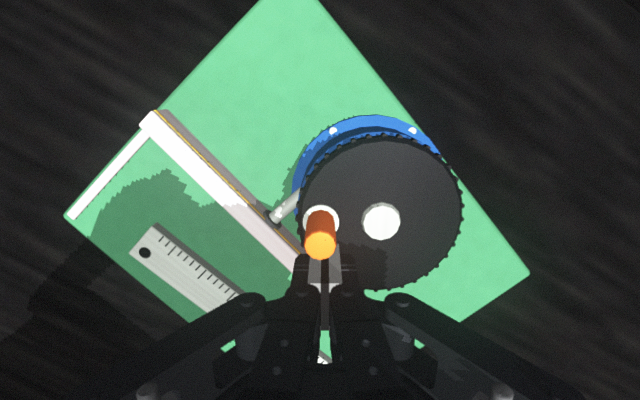

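Three clicks so far. The handle is at (320,240) just ahead of the fingers, and the load of the fourth click has begun.

Call:
move_arm --pt "0.00053 -0.00031 0 1 0" --pt "0.00053 -0.00031 0 1 0" --pt "0.00053 -0.00031 0 1 0" --pt "0.00053 -0.00031 0 1 0" --pt "0.00053 -0.00031 0 1 0"

```text
time_s: 14.35
tcp_pos: [572.7, -51.5, 63.2]
ee_rot: [-3.141, 0.004, 0.447]
wrist_force: [-5.7, -4.5, 4.4]
grip_width: 0.1
grasp_force: 3.9
```

Call:
move_arm --pt "0.00053 -0.00031 0 1 0" --pt "0.00053 -0.00031 0 1 0" --pt "0.00053 -0.00031 0 1 0" --pt "0.00053 -0.00031 0 1 0" --pt "0.00053 -0.00031 0 1 0"

```text
time_s: 14.85
tcp_pos: [576.2, -47.9, 63.3]
ee_rot: [-3.142, -0.001, 0.36]
wrist_force: [0.4, -0.0, 0.5]
grip_width: -0.0
grasp_force: 0.0
```

Call:
move_arm --pt "0.00053 -0.00031 0 1 0" --pt "0.00053 -0.00031 0 1 0" --pt "0.00053 -0.00031 0 1 0" --pt "0.00053 -0.00031 0 1 0" --pt "0.00053 -0.00031 0 1 0"

```text
time_s: 15.35
tcp_pos: [577.9, -45.8, 63.3]
ee_rot: [3.142, -0.0, 0.273]
wrist_force: [-0.1, -0.0, 0.1]
grip_width: -0.2
grasp_force: 0.0
```

```bash
python3 - <<'E'
from h import *
# fence displacement check: free end corner of the fence top (z~31) along gauge x, w1 (before) vs now
c=read_camera("wrist");np.savez("w4.npz",**c);cv2.imwrite("pics/w4.png",c["pixels"])
gx=np.array([np.cos(np.radians(-18)),np.sin(np.radians(-18))])
for n in("w1","w2","w3","w4"):
    c=dict(np.load(n+".npz"));h=masks(c)
    # yellow stripe pixels
    m=(h[...,0]>20)&(h[...,0]<35)&(h[...,1]>70)&(h[...,2]>80)
    g=np.mgrid[0:400,0:640]; uv=np.c_[g[1][m],g[0][m]]
    P=plane(c,uv,30)[:,:2] if len(uv) else np.zeros((0,2))
    d=P-[540.5,-47]; s=d@gx; t=d@[-gx[1],gx[0]]
    k=(abs(s)<60)&(abs(t)<125); print(n,k.sum(),np.median(s[k]) if k.any() else None, np.polyfit(t[k],s[k],1) if k.sum()>5 else None)
E
```

```text
w1 4 7.363210528710066 None
w2 132 6.695072343416751 [-6.47832424e-03  6.78341734e+00]
w3 851 20.933555724539954 [-0.14551875 24.06260174]
w4 829 25.70866518824786 [-0.24936959 31.09056679]
```

```bash
python3 - <<'E'
from h import *
gx=np.array([np.cos(np.radians(-18)),np.sin(np.radians(-18))]);gy=np.array([-gx[1],gx[0]])
S=np.arange(-60,30,.5)
for n in("w1","w2","w3","w4"):
    c=dict(np.load(n+".npz"));h=masks(c)
    for t in(-80,-60,60,80,100):
        X=np.c_[np.array([540.5,-47])+S[:,None]*gx+t*gy,np.full(len(S),30.)]
        p=proj(c,X).astype(np.float32)
        v=cv2.remap(h,p[None,:,0],p[None,:,1],cv2.INTER_LINEAR)[0].astype(int)
        ok=(p[:,0]>2)&(p[:,0]<637)&(p[:,1]>2)&(p[:,1]<397)
        b=(v[:,1]<70)&(v[:,2]>90)&ok
        e=np.flatnonzero(np.diff(b.astype(int)))
        print(n,t,ok.mean().round(2),S[e])
E
```

```text
w1 -80 1.0 [-37.    7.   21.5]
w1 -60 1.0 [-38.5   7.   20.5]
w1 60 0.79 [ 2.5 18.5]
w1 80 0.72 [ 2.  18.5]
w1 100 0.64 [ 1.  18.5]
w2 -80 1.0 [-36.    6.5  19.5]
w2 -60 1.0 [-37.5   6.5  19.5]
w2 60 0.51 [ 6.  18.5]
w2 80 0.35 [ 6.5 18.5]
w2 100 0.19 [12.  18.5]
w3 -80 1.0 []
w3 -60 1.0 [-30.5 -29. ]
w3 60 1.0 [-37.5  -2.5  10.5  12.   16.5]
w3 80 1.0 [-2.5 10.5 11.5 16.5]
w3 100 1.0 [-2.5 10.5 12.  16.5]
w4 -80 1.0 []
w4 -60 1.0 []
w4 60 1.0 [-36.   -5.5   7.5   9.5  15.5]
w4 80 1.0 [-5.5  7.5  9.5 15.5]
w4 100 1.0 [-5.5  7.5  9.5 15.5]
```

The fence front has moved 6.5 → -2.5 → -5.5 mm, so exactly four clicks are done. Next is the fifth.

Call:
move_arm --pt "0.00053 -0.00031 0 1 0" --pt "0.00053 -0.00031 0 1 0" --pt "0.00053 -0.00031 0 1 0" --pt "0.00053 -0.00031 0 1 0" --pt "0.00053 -0.00031 0 1 0"

```text
time_s: 15.9
tcp_pos: [579.3, -43.9, 63.2]
ee_rot: [3.142, 0.002, 0.186]
wrist_force: [-5.4, -1.2, 3.5]
grip_width: 0.4
grasp_force: 2.4
```

Call:
move_arm --pt "0.00053 -0.00031 0 1 0" --pt "0.00053 -0.00031 0 1 0" --pt "0.00053 -0.00031 0 1 0" --pt "0.00053 -0.00031 0 1 0" --pt "0.00053 -0.00031 0 1 0"

```text
time_s: 16.4
tcp_pos: [581.2, -42.1, 63.2]
ee_rot: [3.142, 0.003, 0.098]
wrist_force: [-5.8, -2.2, 3.2]
grip_width: -0.2
grasp_force: 2.9
```

Call:
move_arm --pt "0.00053 -0.00031 0 1 0" --pt "0.00053 -0.00031 0 1 0" --pt "0 0 0 0 0" --pt "0 0 0 0 0" --pt "0 0 0 0 0"

```text
time_s: 16.9
tcp_pos: [583.8, -40.9, 63.3]
ee_rot: [-3.141, -0.001, 0.065]
wrist_force: [0.4, 0.3, -0.3]
grip_width: 0.0
grasp_force: 0.0
```

Call:
move_arm --pt "0.00053 -0.00031 0 1 0" --pt "0.00053 -0.00031 0 1 0" --pt "0 0 0 0 0" --pt "0 0 0 0 0" --pt "0 0 0 0 0"

```text
time_s: 17.4
tcp_pos: [584.5, -40.4, 63.3]
ee_rot: [-3.142, -0.0, 0.03]
wrist_force: [0.2, 0.4, -0.2]
grip_width: -0.2
grasp_force: 0.0
```

The fifth click snapped and the load has vanished. Back off, lift, and look at the straightedge from its front side.

Call:
move_arm --pt "-0.007 0 0 0 0" --pt "-0.008 0 0 0 0" --pt "0 0 -0.04 0 0" --pt "0 0 -0.04 0 0" --pt "0 0 -0.04 0 0"

```text
time_s: 17.9
tcp_pos: [568.2, -40.7, 184.2]
ee_rot: [-3.141, 0.001, 0.029]
wrist_force: [0.8, 0.0, 1.1]
grip_width: -0.4
grasp_force: 0.0
```

Call:
move_arm --pt "-0.0264 -0.0038 0 0 100" --pt "-0.0264 -0.0038 0 0 100" --pt "-0.0264 -0.0038 0 0 100" --pt "-0.0264 -0.0038 0 0 100" --pt "-0.0264 -0.0038 0 0 100"

```text
time_s: 18.4
tcp_pos: [435.1, -25.5, 182.8]
ee_rot: [-3.141, 0.0, 0.03]
wrist_force: [-0.0, 0.2, 0.2]
grip_width: 72.5
grasp_force: 0.0
```

Call:
move_arm --pt "0 0 0 6.6 100" --pt "0 0 0 6.6 100" --pt "0 0 0 6.6 100" --pt "0 0 0 0 100" --pt "0 0 0 0 100"

```text
time_s: 18.9
tcp_pos: [436.5, -25.7, 183.1]
ee_rot: [-3.142, 0.0, -0.314]
wrist_force: [-0.4, 0.3, 0.2]
grip_width: 85.5
grasp_force: 0.0
```

```bash
python3 - <<'E'
from h import *
c=read_camera("wrist");np.savez("w5.npz",**c);cv2.imwrite("pics/w5.png",c["pixels"])
o=arm.get_obs();print(o['time_s'],o['tcp_pos'].round(1),o['ee_rot'].round(3),o['joints'].round(2),o['grip_width'])
E
```

```text
18.95 [436.6 -25.7 183.1] [ 3.142  0.    -0.314] [-0.32 -0.23  2.13 -0.    1.24  1.57] 85.46954659038488
```

View pics/w5.png

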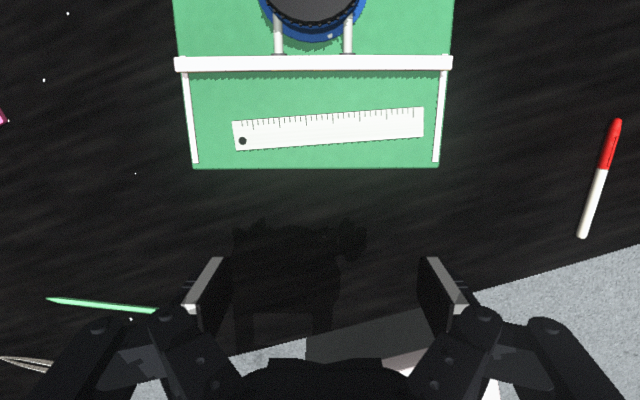

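Gauge is square to the picture: the fence spans (175,63)–(452,63), the straightedge (233,136)–(423,121), tilted slightly, and the open fingers are below.

```bash
cat > m.py <<'E'
from h import *
def meas(c,T,ws=None):
    h=masks(c); w=(h[...,1]<70)&(h[...,2]>110); w[240:]=0;w[:, :150]=0;w[:,480:]=0
    w=cv2.morphologyEx(w.astype(np.uint8),cv2.MORPH_CLOSE,np.ones((5,5)))
    g=np.array([np.cos(T[2]),np.sin(T[2])]);gy=np.array([-g[1],g[0]])
    bl,l=blob(w,amin=1000)
    for a,ce,i in bl:
        r=cv2.minAreaRect(cv2.findNonZero((l==i).astype(np.uint8)))
        b=cv2.boxPoints(r)
        for z in(18,30):
            P=plane(c,b,z)[:,:2]-T[:2]; st=np.c_[P@g,P@gy]
            print(a,ce.round(0),z,st.round(1).tolist(),'mean',st.mean(0).round(1),'sides',np.linalg.norm(P-np.roll(P,1,0),axis=1).round(1)[:2])
E
python3 - <<'E'
from m import *
c=dict(np.load("w5.npz"))
meas(c,(436.6,-25.7,-.314))
h=masks(c)
T=np.array([436.6,-25.7]);g=np.array([np.cos(-.314),np.sin(-.314)]);gy=np.array([-g[1],g[0]])
P=plane(c,[[175.,57],[452,57],[175,72],[452,72]],30)[:,:2]-T
print("fence top corners",np.c_[P@g,P@gy].round(1))
P=plane(c,[[193.,168],[438,168]],10)[:,:2]-T
print("board near corners",np.c_[P@g,P@gy].round(1))
E
```

```text
6515 [313.  71.] 18 [[144.1, 132.4], [145.6, -108.4], [15.4, -124.1], [13.1, 148.6]] mean [79.5 12.1] sides [132.  240.8]
6515 [313.  71.] 30 [[141.6, 127.3], [143.0, -104.1], [18.0, -119.2], [15.7, 142.8]] mean [79.6 11.7] sides [126.8 231.4]
5904 [329. 128.] 18 [[54.4, 88.8], [67.5, -89.9], [38.9, -94.7], [25.0, 89.0]] mean [46.4 -1.7] sides [ 29.4 179.1]
5904 [329. 128.] 30 [[55.4, 85.3], [68.0, -86.3], [40.5, -90.9], [27.1, 85.6]] mean [47.7 -1.6] sides [ 28.2 172.1]
fence top corners [[ 108.6  129.3]
 [ 108.5 -108. ]
 [  96.4  130.9]
 [  96.3 -109.3]]
board near corners [[   6.3  133.5]
 [   6.4 -113.1]]
```

Plan: pinch the straightedge across its middle, which squares it up, and shift it 12.5 mm to centre it. Then release and push it flush with the half-open fingers.

Call:
move_arm --pt "0.0232 0.0008 0 0 60" --pt "0.0232 0.0009 0 -8.2 60" --pt "0 0 0 0 60" --pt "0 0 0 0 60" --pt "0 0 0 -8.2 60"

```text
time_s: 19.45
tcp_pos: [479.7, -41.4, 182.9]
ee_rot: [-3.141, 0.001, -0.027]
wrist_force: [-0.1, -0.0, 0.1]
grip_width: 51.4
grasp_force: 0.0
```

Call:
move_arm --pt "0 0 0 -8.2 60" --pt "0 0 0 -8.2 60" --pt "0 0 0 -8.2 60" --pt "0 0 0 -8.2 60" --pt "0 0 0 -8.2 60"

```text
time_s: 19.95
tcp_pos: [479.5, -41.3, 183.1]
ee_rot: [-3.141, 0.0, 0.691]
wrist_force: [-0.0, 0.4, 0.5]
grip_width: 51.5
grasp_force: 0.0
```

Call:
move_arm --pt "0 0 0 -8.2 60" --pt "0 0 0 -8.2 60" --pt "0 0 0 -8.2 60" --pt "0 0 0 -8.0 60" --pt "0 0 0 0 60"

```text
time_s: 20.45
tcp_pos: [479.7, -41.4, 183.1]
ee_rot: [-3.141, -0.0, 1.254]
wrist_force: [-0.7, 0.2, -0.3]
grip_width: 51.1
grasp_force: 0.0
```

Call:
move_arm --pt "0 0 0.025 0 60" --pt "0 0 0.03 0 60" --pt "0 0 0.03 0 60" --pt "0 0 0.03 0 60" --pt "0 0 0.02 0 60"

```text
time_s: 20.95
tcp_pos: [478.8, -41.1, 46.2]
ee_rot: [-3.139, -0.0, 1.251]
wrist_force: [-0.6, -0.3, -0.4]
grip_width: 51.8
grasp_force: 0.0
```

```bash
python3 - <<'E'
from h import *
c=read_camera("wrist");np.savez("w6.npz",**c);cv2.imwrite("pics/w6.png",c["pixels"])
o=arm.get_obs();print(o['time_s'],o['tcp_pos'].round(1),o['ee_rot'].round(3),o['grip_width'])
T=np.array([436.6,-25.7]);g=np.array([np.cos(-.314),np.sin(-.314)]);gy=np.array([-g[1],g[0]]);d=o['tcp_pos'][:2]-T;print(d@g,d@gy)
E
```

```text
21.0 [476.7 -40.6  43.7] [-3.134  0.     1.251] 51.520545687416146
42.78139903471216 -1.7672887254255014
```

View pics/w6.png

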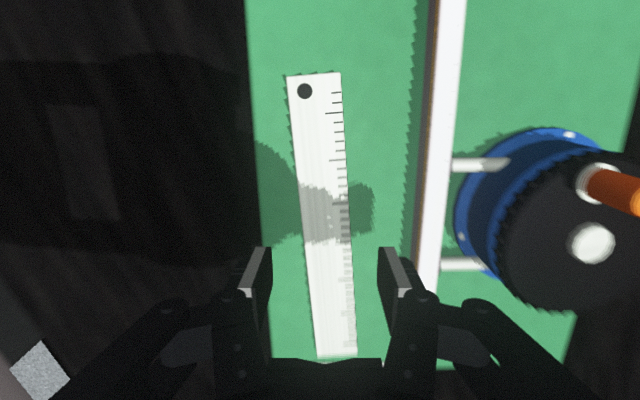

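The fingers straddle the straightedge (top end (315,75), body (330,250)), with the fence to the right (430–465 px). First let it settle and check.

Call:
move_arm --pt "0 0 0 0 60" --pt "0 0 0 0 60" --pt "0 0 0 0 60" --pt "0 0 0 0 60" --pt "0 0 0 0 60"

```text
time_s: 21.5
tcp_pos: [481.0, -42.0, 49.1]
ee_rot: [3.14, 0.0, 1.255]
wrist_force: [-0.5, -0.0, -0.3]
grip_width: 51.3
grasp_force: 0.0
```

Call:
move_arm --pt "0 0 0.008 0 60" --pt "0 0 0.008 0 60" --pt "0 0 0.008 0 60" --pt "0 0 0.006 0 60" --pt "0 0 0.003 0 60"

```text
time_s: 22.0
tcp_pos: [479.8, -41.6, 14.1]
ee_rot: [-3.14, -0.0, 1.255]
wrist_force: [0.1, 0.9, -0.1]
grip_width: 51.3
grasp_force: 0.0
```

Call:
move_arm --pt "0 0 0.002 0 60" --pt "0 0 0 0 60" --pt "0 0 0 0 60" --pt "0 0 0 0 60" --pt "0 0 0 0 60"

```text
time_s: 22.5
tcp_pos: [480.7, -41.9, 13.6]
ee_rot: [3.141, -0.0, 1.255]
wrist_force: [-0.2, -0.4, 0.2]
grip_width: 51.1
grasp_force: 0.0
```

Call:
move_arm --pt "0 0 0 0 45" --pt "0 0 0 0 40" --pt "0 0 0 0 30" --pt "0 0 0 0 25" --pt "0 0 0 0 25" --force 20

```text
time_s: 23.0
tcp_pos: [480.6, -41.8, 13.5]
ee_rot: [3.141, 0.0, 1.255]
wrist_force: [-1.2, -0.7, 3.5]
grip_width: 27.4
grasp_force: 19.5
```

Call:
move_arm --pt "0.0025 0 0 0 25" --pt "0.0025 0 0 0 25" --pt "0.0025 0 0 0 25" --pt "0.0025 0 0 0 25" --pt "0.0025 0 0 0 25"

```text
time_s: 23.5
tcp_pos: [484.7, -29.9, 13.5]
ee_rot: [3.141, 0.0, 1.255]
wrist_force: [-0.7, -3.0, 5.3]
grip_width: 27.2
grasp_force: 19.1
```

Call:
move_arm --pt "0 0 0 0 25" --pt "0 0 0 0 25" --pt "0 0 0 0 40" --pt "0 0 0 0 50" --pt "0 0 0 0 50"

```text
time_s: 24.0
tcp_pos: [483.7, -29.5, 12.7]
ee_rot: [-3.14, -0.0, 1.255]
wrist_force: [-0.2, 0.3, -0.7]
grip_width: 42.7
grasp_force: 0.0
```

Call:
move_arm --pt "0 0 -0.01 0 50" --pt "0 0 -0.02 0 50" --pt "0 0 -0.03 0 50" --pt "0 0 -0.03 0 60" --pt "0 0 -0.015 0 60"

```text
time_s: 24.5
tcp_pos: [485.8, -30.2, 121.7]
ee_rot: [3.137, -0.0, 1.255]
wrist_force: [0.2, 0.1, -0.7]
grip_width: 51.3
grasp_force: 0.0
```

Call:
move_arm --pt "0 -0.009 -0.015 0 60" --pt "0 -0.009 -0.015 0 60" --pt "0 -0.009 -0.015 0 60" --pt "0 -0.009 -0.015 0 60" --pt "0 -0.009 -0.005 0 60"

```text
time_s: 25.0
tcp_pos: [442.0, -16.0, 185.6]
ee_rot: [3.138, -0.0, 1.255]
wrist_force: [0.6, -0.0, -0.3]
grip_width: 51.4
grasp_force: 0.0
```

Call:
move_arm --pt "0 0 0 8.2 60" --pt "0 0 0 8.2 60" --pt "0 0 0 8.2 60" --pt "0 0 0 8.2 60" --pt "0 0 0 8.2 60"

```text
time_s: 25.5
tcp_pos: [441.4, -15.8, 183.8]
ee_rot: [3.141, -0.0, 0.533]
wrist_force: [-0.1, 0.5, -0.3]
grip_width: 51.4
grasp_force: 0.0
```

Call:
move_arm --pt "0 0 0 8.2 60" --pt "0 0 0 8.2 60" --pt "0 0 0 8.2 60" --pt "0 0 0 8.2 60" --pt "0 0 0 8.2 60"

```text
time_s: 26.0
tcp_pos: [441.4, -15.8, 183.8]
ee_rot: [-3.141, -0.0, -0.182]
wrist_force: [-0.5, -0.6, -0.1]
grip_width: 51.3
grasp_force: 0.0
```

Call:
move_arm --pt "0 0 0 7.9 60" --pt "0 0 0 0 60" --pt "0 0 0 0 60" --pt "0 0 0 0 60" --pt "0 0 0 0 60"

```text
time_s: 26.5
tcp_pos: [441.6, -15.9, 183.4]
ee_rot: [-3.142, -0.0, -0.313]
wrist_force: [-0.2, -0.4, -0.3]
grip_width: 51.1
grasp_force: 0.0
```

```bash
python3 - <<'E'
from m import *
c=read_camera("wrist");np.savez("w7.npz",**c);cv2.imwrite("pics/w7.png",c["pixels"])
o=arm.get_obs();print(o['time_s'],o['tcp_pos'].round(1),o['ee_rot'].round(3),o['grip_width'])
meas(c,(*o['tcp_pos'][:2],-.314))
E
```

```text
26.55 [441.6 -15.9 183.3] [-3.142  0.    -0.313] 51.05605160042131
6437 [326.  73.] 18 [[142.4, 121.4], [144.5, -119.8], [13.7, -137.3], [11.1, 136.1]] mean [77.9  0.1] sides [132.1 241.3]
6437 [326.  73.] 30 [[140.0, 116.8], [142.0, -115.1], [16.3, -131.9], [13.8, 130.8]] mean [78.   0.1] sides [127.  231.9]
5876 [327. 129.] 18 [[54.7, 90.7], [65.9, -88.2], [37.2, -92.6], [25.5, 91.4]] mean [45.8  0.3] sides [ 29.3 179.2]
5876 [327. 129.] 30 [[55.7, 87.2], [66.4, -84.7], [38.9, -88.9], [27.6, 87.8]] mean [47.1  0.4] sides [ 28.1 172.3]
```

View pics/w7.png

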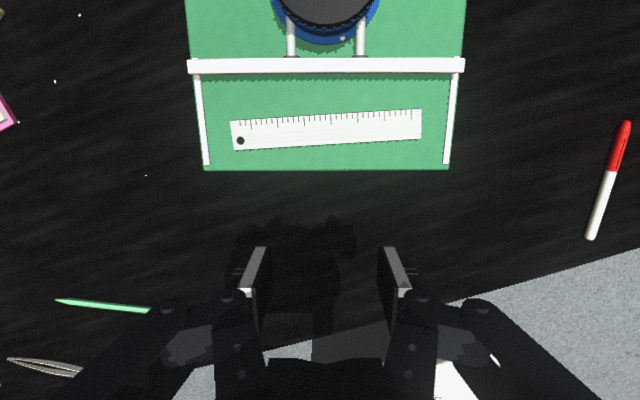

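The straightedge (230–421 px) is now centred on the fence (188–465 px), with a slight tilt left. Next: descend behind it and push flush.

Call:
move_arm --pt "0 0 0.02 0 60" --pt "0 0 0.03 0 60" --pt "0 0 0.03 0 60" --pt "0 0 0.03 0 60" --pt "0 0 0.02 0 60"

```text
time_s: 27.05
tcp_pos: [440.4, -15.6, 51.3]
ee_rot: [3.142, 0.003, -0.314]
wrist_force: [0.4, 0.4, -0.4]
grip_width: 51.1
grasp_force: 0.0
```

Call:
move_arm --pt "0 0 0.015 0 60" --pt "0 0 0.01 0 60" --pt "0 0 0.008 0 60" --pt "0 0 0.006 0 60" --pt "0 0 0.0045 0 60"

```text
time_s: 27.55
tcp_pos: [442.0, -16.0, 9.8]
ee_rot: [-3.142, -0.001, -0.314]
wrist_force: [0.3, 0.1, -0.5]
grip_width: 51.5
grasp_force: 0.0
```

Call:
move_arm --pt "0 0 0 0 60" --pt "0 0 0 0 60" --pt "0.002 0 0 0 60" --pt "0.003 0 0 0 60" --pt "0.003 0 0 0 60"

```text
time_s: 28.05
tcp_pos: [449.8, -18.6, 10.1]
ee_rot: [-3.142, -0.001, -0.314]
wrist_force: [-0.6, 0.9, 0.4]
grip_width: 50.9
grasp_force: 0.0
```

Call:
move_arm --pt "0.003 0 0 0 60" --pt "0.003 0 0 0 60" --pt "0.003 0 0 0 60" --pt "0.003 0 0 0 60" --pt "0.003 0 0 0 60"

```text
time_s: 28.55
tcp_pos: [463.3, -22.9, 9.6]
ee_rot: [-3.142, 0.001, -0.314]
wrist_force: [-2.1, 0.3, -0.2]
grip_width: 51.4
grasp_force: 0.7
```

Call:
move_arm --pt "0.003 0 0 0 60" --pt "0.003 0 0 0 60" --pt "0.003 0 0 0 60" --pt "0.003 0 0 0 60" --pt "0.003 0 0 0 60"

```text
time_s: 29.05
tcp_pos: [478.0, -27.8, 9.7]
ee_rot: [3.142, -0.0, -0.314]
wrist_force: [-0.9, 0.3, 0.6]
grip_width: 51.3
grasp_force: 0.3
```

```bash
python3 - <<'E'
from h import *
c=read_camera("wrist");np.savez("w8.npz",**c);cv2.imwrite("pics/w8.png",c["pixels"])
o=arm.get_obs();print(o['time_s'],o['tcp_pos'].round(1),o['wrist_force'])
E
```

```text
29.1 [478.5 -28.    9.9] [-0.34597045  0.28948682 -0.28782429]
```

View pics/w8.png

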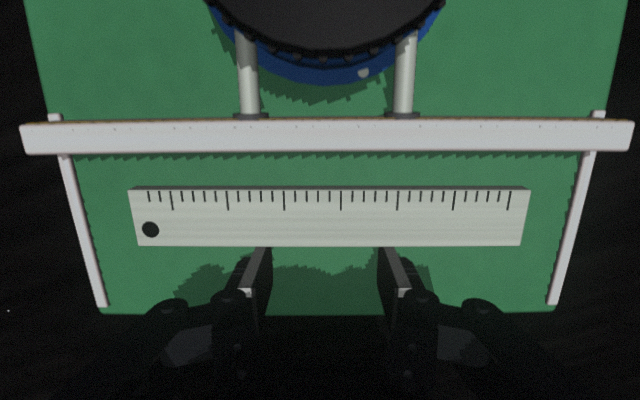

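Straightedge is square to the fence, with the fingers at its rear edge (265/380, 247). The gap to the fence face is still about 17 mm.

Call:
move_arm --pt "0.0025 0 0 0 60" --pt "0.0025 0 0 0 60" --pt "0.0025 0 0 0 60" --pt "0.0025 0 0 0 60" --pt "0.002 0 0 0 60"

```text
time_s: 29.6
tcp_pos: [489.4, -31.5, 9.8]
ee_rot: [3.142, -0.0, -0.314]
wrist_force: [-0.8, 0.2, 0.5]
grip_width: 51.2
grasp_force: 0.6
```

Call:
move_arm --pt "0.0005 0 0 0 60" --pt "0.0005 0 0 0 60" --pt "0.0005 0 0 0 60" --pt "0.0005 0 0 0 60" --pt "0 0 0 0 60"

```text
time_s: 30.1
tcp_pos: [491.1, -32.0, 9.8]
ee_rot: [-3.142, -0.0, -0.314]
wrist_force: [-1.6, 0.2, 0.4]
grip_width: 51.1
grasp_force: 0.6
```

```bash
cat > f.py <<'E'
from h import *
import sys
def run(n):
    c=read_camera("wrist");np.savez(n+".npz",**c);cv2.imwrite(f"pics/{n}.png",c["pixels"])
    o=arm.get_obs();T=o['tcp_pos'];g=np.array([np.cos(-.314),np.sin(-.314)]);gy=np.array([-g[1],g[0]])
    print(o['time_s'],T.round(1),o['wrist_force'].round(1))
    h=masks(c);S=np.arange(0,110,.25)
    # straightedge top (z=18) green gap to fence: report runs of green along s
    for t in(-75,-50,0,50,75):
        X=np.c_[T[:2]+S[:,None]*g+t*gy,np.full(len(S),18.)];p=proj(c,X).astype(np.float32)
        v=cv2.remap(c["pixels"],p[None,:,0],p[None,:,1],cv2.INTER_LINEAR)[0].astype(int)
        b=((v[:,1]-v[:,2])>25)&((v[:,1]-v[:,0])>5); e=np.flatnonzero(np.diff(b.astype(int)));print(t,S[e])
run(sys.argv[1])
E
python3 f.py w9
```

```text
30.15 [491.1 -32.    9.8] [-0.5  0.4  1.5]
-75 [11.5  57.25]
-50 [ 11.5  57.  104.5]
0 [11.5 56.5 68. ]
50 [ 11.25  56.5  100.25]
75 [11.5  56.25]
```

Call:
move_arm --pt "0.0004 0 0 0 60" --pt "0.0004 0 0 0 60" --pt "0.0004 0 0 0 60" --pt "0.0004 0 0 0 60" --pt "0.0004 0 0 0 60"

```text
time_s: 30.65
tcp_pos: [493.0, -32.6, 9.8]
ee_rot: [3.142, 0.0, -0.314]
wrist_force: [-1.3, 0.6, 0.5]
grip_width: 51.3
grasp_force: 0.8
```

Call:
move_arm --pt "0.0003 0 0 0 60" --pt "0.0003 0 0 0 60" --pt "0.0003 0 0 0 60" --pt "0.0003 0 0 0 60" --pt "0 0 0 0 60"

```text
time_s: 31.15
tcp_pos: [494.2, -33.0, 9.8]
ee_rot: [-3.142, -0.0, -0.314]
wrist_force: [-0.8, 0.3, 1.2]
grip_width: 51.0
grasp_force: 0.7
```

Call:
move_arm --pt "0.0003 0 0 0 60" --pt "0.0003 0 0 0 60" --pt "0.0003 0 0 0 60" --pt "0.0003 0 0 0 60" --pt "0 0 0 0 60"

```text
time_s: 31.65
tcp_pos: [495.1, -33.3, 9.8]
ee_rot: [-3.142, 0.0, -0.314]
wrist_force: [-1.8, 0.6, 3.0]
grip_width: 51.3
grasp_force: 1.2
```

```bash
python3 f.py w10; python3 -c "
import cv2;i=cv2.imread('pics/w10.png');cv2.imwrite('pics/w10c.png',i[80:300,20:640])"
```

```text
31.7 [495.1 -33.3   9.8] [-2.   0.7  1.3]
-75 [11.5 53. ]
-50 [11.5 53.  99. ]
0 [11.25 52.75 63.75]
50 [11.25 52.25 94.75]
75 [11.25 52.25]
```

View pics/w10c.png

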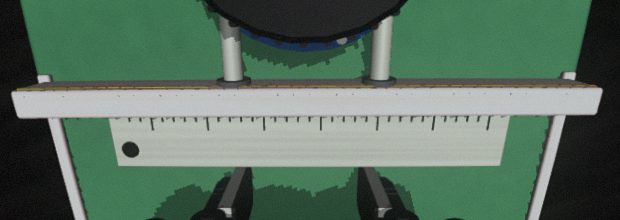

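Fence and straightedge appear to be touching or within a millimetre (edge along crop y≈117), parallel and centred. Now push on until the force rises.

Call:
move_arm --pt "0.0003 0 0 0 60" --pt "0.0003 0 0 0 60" --pt "0 0 0 0 60" --pt "0 0 0 0 60" --pt "0 0 0 0 60"

```text
time_s: 32.2
tcp_pos: [495.4, -33.4, 9.6]
ee_rot: [3.141, 0.001, -0.314]
wrist_force: [-4.2, 0.4, 3.7]
grip_width: 51.3
grasp_force: 2.4
```

Call:
move_arm --pt "0.0003 0 0 0 60" --pt "0.0003 0 0 0 60" --pt "0 0 0 0 60" --pt "0 0 0 0 60" --pt "0 0 0 0 60"

```text
time_s: 32.7
tcp_pos: [495.6, -33.5, 9.6]
ee_rot: [3.141, 0.002, -0.314]
wrist_force: [-5.8, 0.6, 4.6]
grip_width: 51.0
grasp_force: 3.2
```

Call:
move_arm --pt "0.0003 0 0 0 60" --pt "0.0003 0 0 0 60" --pt "0 0 0 0 60" --pt "0 0 0 0 60" --pt "0 0 0 0 60"

```text
time_s: 33.2
tcp_pos: [495.7, -33.5, 9.5]
ee_rot: [3.141, 0.004, -0.314]
wrist_force: [-8.9, 1.8, 6.4]
grip_width: 51.2
grasp_force: 4.2
```

Call:
move_arm --pt "-0.001 0 0 0 60" --pt "-0.003 0 0 0 60" --pt "-0.006 0 0 0 60" --pt "-0.01 0 0 0 60" --pt "-0.005 0 0 0 60"

```text
time_s: 33.7
tcp_pos: [472.2, -25.8, 9.6]
ee_rot: [-3.141, 0.0, -0.314]
wrist_force: [0.0, 0.6, 0.1]
grip_width: 51.4
grasp_force: 0.0
```

Call:
move_arm --pt "0 0 -0.01 0 60" --pt "-0.01 0 -0.03 0 60" --pt "-0.01 0 -0.04 0 60" --pt "-0.01 0 -0.04 0 60" --pt "-0.005 0 -0.03 0 60"

```text
time_s: 34.2
tcp_pos: [440.2, -15.4, 163.1]
ee_rot: [-3.141, -0.004, -0.314]
wrist_force: [-0.5, 0.4, -0.1]
grip_width: 51.6
grasp_force: 0.0
```

Call:
move_arm --pt "0 0 0 0 60" --pt "0 0 0 0 60" --pt "0 0 0 0 60" --pt "0 0 0 0 60" --pt "0 0 0 0 60"

```text
time_s: 34.7
tcp_pos: [439.2, -15.2, 158.6]
ee_rot: [3.142, 0.003, -0.314]
wrist_force: [-0.5, -0.2, -0.3]
grip_width: 51.2
grasp_force: 0.0
```

```bash
python3 - <<'E'
from h import *
c=read_camera("wrist");np.savez("w11.npz",**c);cv2.imwrite("pics/w11.png",c["pixels"])
o=arm.get_obs();print(o['time_s'],o['tcp_pos'].round(1),o['wrist_force'].round(1))
gx=np.array([np.cos(-.314),np.sin(-.314)]);gy=np.array([-gx[1],gx[0]])
S=np.arange(-60,40,.25);h=masks(c)
for z in(18,30):
  for t in(-105,-85,-60,60,80,-1000,):
    if t==-1000: continue
    X=np.c_[np.array([540.5,-47])+S[:,None]*gx+t*gy,np.full(len(S),float(z))]
    p=proj(c,X).astype(np.float32)
    v=cv2.remap(c["pixels"],p[None,:,0],p[None,:,1],cv2.INTER_LINEAR)[0].astype(int)
    b=(v[:,1]-v[:,2])>25;e=np.flatnonzero(np.diff(b.astype(int)))
    gr=v.sum(1);j=np.argsort(-abs(np.diff(gr)))[:4]
    print(z,t,"green edges",S[e],"big steps",np.sort(S[j]))
# ends of straightedge and fence along y
T=np.arange(-140,140,.5)
for s,z in((-34,18),(-3,30)):
    X=np.c_[np.array([540.5,-47])+s*gx+T[:,None]*gy,np.full(len(T),float(z))];p=proj(c,X).astype(np.float32)
    v=cv2.remap(c["pixels"],p[None,:,0],p[None,:,1],cv2.INTER_LINEAR)[0].astype(int)
    w=v.min(1)>110;print(s,T[np.flatnonzero(np.diff(w.astype(int)))])
E
```

```text
34.75 [439.4 -15.2 158.8] [ 0.2 -0.2  1.5]
18 -105 green edges [-7.75  5.75] big steps [-6.75 -6.5   5.5   5.75]
18 -85 green edges [-35.5    5.75] big steps [-35.75 -35.5   -7.    -6.  ]
18 -60 green edges [-35.75   5.75] big steps [-8.   -6.5  -6.25 -6.  ]
18 60 green edges [-36.5   5. ] big steps [-35.5   -7.25  -7.     5.25]
18 80 green edges [-36.5    4.75] big steps [-30.5  -23.75 -23.5  -23.25]
30 -105 green edges [-8.5  4.5] big steps [-7.5  -7.25  4.25  4.5 ]
30 -85 green edges [-35.    4.5] big steps [-7.5  -7.25 -7.    4.25]
30 -60 green edges [-35.25   4.5 ] big steps [-7.25 -7.   39.25 39.5 ]
30 60 green edges [-36.     3.75] big steps [-8.   -7.75  4.   39.5 ]
30 80 green edges [-36.    3.5] big steps [-36.   -35.75  -8.5   -8.25]
-34 [-121.  -114.  -109.5 -107.5  -93.    88.   112.   119. ]
-3 [-121.   119.5]
```

The fence is 15 mm out, and the straightedge's rear edge is 28 mm from the fence face along its whole length, so it is flush. It is centred within 2 mm.

```bash
python3 -c "
from bench import arm
print(arm.hand_in())"
```

```text
the job is handed in; nothing more can be done
None
```

The crank was turned exactly five clicks, moving the fence out about 15 mm, and the straightedge was pushed flush against it, flat and centred to within 2 mm; the job was handed in at about 35 s, with no verdict returned.

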